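# Probe the filament guide and show the gauge tip to the lens

### The job

Check the printer's filament guide: take the blue-handled gauge from its cradle, push its rod into the sloping white tube until the brass collar stops against the mouth, and draw it right out again. Then present it for reading: hold the orange tip midway between the two yellow pointers, rod level and pointing straight at the lens, without the gauge touching that stand. Finish while still holding it there, steady, and leave the other things on the bench where they are.

Things in the scene. Friction and masses are not known exactly. Their poses are not given: they have to be found in the camera images.
- gauge_grip (a point): the gauge (0.08 to 0.16 kg): centre of its blue grip, a flat-sided bar 70 mm long (own x), 16 wide (y), 24 high (z). Starts level in the cradle, centre 60 mm above the table, z up. Its own -x runs along the rod to the tip. Towards -x: grip to 35 mm, brass collar 28 mm across to 45 mm, steel rod 10 mm across to 125 mm. Towards +x: square stub, 10 mm wide, to 63 mm. Fingers have room at both sides.
- gauge_tip (a point): end of the gauge's rod (orange; the last 10 mm taper to 5 mm across), on its axis, 125 mm from the grip's centre; same axes as gauge_grip
- gauge_collar (a point): centre of the collar's front face, which meets the tube's mouth, 45 mm from the grip's centre; same axes as gauge_grip
- cradle_mid (a point): fixed cradle: two white forks on a black base 70 x 200 x 12 mm; this point is on the table under the grip's centre at the start, axes as the gauge's then. The forks (34 mm wide, slots 14 mm wide open at the top, floors 55 and tops 69 mm above the table) hold the rod 85 mm towards the tip and the stub 53 mm towards the rear; lift the gauge straight up.
- tube_mouth (a point): centre of the fixed guide tube's mouth (white tube 32 mm across, blue ring at the mouth), 100 mm above the table. x points out of the mouth along the bore, 25 degrees above level, so the rod goes in along -x; y is level. Bore 13 mm across, 90 mm long, open through; with the collar on the mouth the tip is 80 mm in. The stand's 100 mm wide, 12 mm thick base reaches 40 mm in front of the mouth.
- read_point (a point): fixed reading point in the air, 120 mm above the table, midway between the points (50 mm apart along y) of two yellow pointers on posts 127 mm tall, 90 mm apart. x is level, from the lens of the black block (its glass 57 mm away at -x) through this point; z up. The tip comes in along -x, grip on the +x side. Base 110 mm wide, reaching 25 mm towards +x.
- solder_spool: bystander: steel solder spool, 42 mm across, 42 mm tall, upright; origin under its centre
- pulley: bystander: blue printed pulley, 52 mm across, 34 mm tall; origin under its centre
- meter: bystander: yellow multimeter lying face up, 75 x 140 x 34 mm; origin under its centre
- screwdriver: bystander: red-handled screwdriver, 180 mm long, lying; origin under its middle
- glue: bystander: white glue bottle with blue label, 44 mm across, 110 mm tall; origin under its centre
- blue_cap: bystander: blue printed cap, 68 mm across, 40 mm tall; origin under its centre
- screw_tray: bystander: grey open tray in four compartments, 100 x 130 x 30 mm; origin under its centre
Mind the look-alikes: they are no part of the job. Leave any green look-alike of the part that bears gauge_grip alone.

How it is judged:
By the outcome, as a careful person would: the job done as asked, in the order asked, and still so for the second after the job is handed in, while the arm keeps its last pose, push and grip.
It also fails if it takes over 58 s, if anything falls off the work surface, if the arm or the gripper's body presses on something with over 40 N, if the wrist force passes 120 N, or if a joint passes its speed limit or range.

### The arm

A 6-joint arm with a two-finger parallel gripper is mounted at the origin on the work surface. World frame = base frame: x ahead of the robot, y to its left, z up, the work surface at z = 0. Lengths are in m, angles in rad, forces in N, time in s.
With the tool pointing down it reaches from about 0.375 to 0.975 m from the base axis. Payload 3.8 kg.
Tool frame: the origin (TCP) lies midway between the tips of the shut fingers; the grasp point (between the pads) lies 19 mm behind it; z points along the fingers, y is the line along which they close (so a half turn about z gives the same grasp; the last joint's range is limited). The gripper opens to 88 mm and grips with 3 to 60 N. Pads are 18 mm wide; open, the fingers measure 123 mm over their backs; the gripper's body (75 mm by 187 mm) begins 45 mm behind the grasp point.
Start: joints at [1.14, 0.264, 1.604, -0, 1.274, -0.037], TCP at [0.259, 0.623, 0.239] pointing down, gripper open.
Joint ranges: [-2.63, 2.63], [-0.94, 2.18], [0.31, 2.57], [-1.31, 4.45], [0, 2.66], [-2.55, 2.55]. Speed limits (rad/s): [2.57, 2.57, 3.14, 3.14, 3.14, 3.14].

### API

Orientations are given as a rotation vector (axis times angle).
In Python, from cell import manip, inverse_kinematics, cams, order gives the robot as it stands. Calls block until the motion is done:
- manip.move_pose(position, orientation): joint-space move of the TCP to a pose.
- manip.move_linear(position, rate=0.15, rot=None): straight line of the TCP; rot=None keeps the orientation; rate is the mean speed in m/s.
- manip.set_joints(angles): joint-space move.
- manip.set_gripper(opening, force=None): finger opening in m; force is the grip in N (None keeps the last); returns when the fingers have stopped.
- manip.dwell(seconds).
- inverse_kinematics(position, orientation): joint angles nearest the present ones, or None.
- manip.state(): the state.
- cams.capture(name): name is "side" or "top"; returns a dict with "image" (400x640x3 uint8, blue, green, red), "z_map" (400x640 float32, m along the optical axis (not along the pixel's ray), 0 where there is no reading), "intrinsics" (3x3 intrinsics, pixels), "position" and "orientation" of the camera in the world. Camera axes: x right, y down, z forward; pixel columns grow to the right and rows downward; lengths in m; the calibration is good to about 2 mm. A picture is of the moment at which its call begins.
A pose or a line that the arm cannot do raises manip.IKError and nothing moves.
- order.close_job(): hands the job in; it is judged then, once.
The state is a dict: "clock": time; "joint_pos": joint angles; "joint_velocities": joint speeds; "tau": joint torques, N m; "tool_pos": TCP position; "tcp_rot": TCP orientation; "contact_force": force on the tool from outside, world axes, zero at the start; "moment": the same for the moment, N m; "gripper_width": finger opening in m; "grasp_force": force on a finger pad.
Only numpy, scipy, OpenCV 4.12 (cv2) and the standard library are available. Lean on these libraries where they do the work, as an engineer would, in place of code of your own. Each camera call takes 0.05 s, during which the arm holds its last target. There are 200 camera calls.

## Working session

There is one attempt and no reset: what is moved stays moved. The work goes in short steps, each a Python script; the robot and the scene stay as the last script left them, time stands still between calls to the robot, and variables do not carry over. Pictures are saved under pics/ and viewed, at most 10 in all, crops included, and the job is handed in when it is done.

```bash
mkdir -p pics; ls; cat > h.py <<'E'
import numpy as np, cv2
from scipy.spatial.transform import Rotation as R
from cell import manip, inverse_kinematics, cams, order
def snap(name, out=None):
    c=cams.capture(name)
    if out: cv2.imwrite('pics/'+out,c['image'])
    K=np.array(c['intrinsics']); z=c['z_map'].astype(float)
    v,u=np.mgrid[:z.shape[0],:z.shape[1]]
    P=np.stack([(u-K[0,2])/K[0,0]*z,(v-K[1,2])/K[1,1]*z,z],-1)
    o=np.array(c['orientation'])
    Rm=o if o.shape==(3,3) else R.from_rotvec(o).as_matrix()
    W=P@Rm.T+np.array(c['position']); W[z==0]=np.nan
    return c['image'],W,c
E
python3 - <<'E'
from h import *
for n in('top','side'):
    im,W,c=snap(n,n+'0.png'); np.savez(n+'0.npz',im=im,W=W)
    print(n,c['position'],c['orientation'],c['intrinsics'])
    hs=cv2.cvtColor(im,cv2.COLOR_BGR2HSV)
print(manip.state())
E
```

```text
pics
top [0.40285522 0.02617398 1.11230388] [-2.2009064   2.15230912 -0.12980194] [[365.74866409   0.         324.62395888]
 [  0.         365.74866409 198.26331564]
 [  0.           0.           1.        ]]
side [-0.09419343 -0.80936368  1.15575865] [-2.2741405   0.74720227 -0.29640415] [[496.26717854   0.         314.91056144]
 [  0.         496.26717854 200.34596474]
 [  0.           0.           1.        ]]
{'clock': 0.1, 'joint_pos': array([ 1.14013386e+00,  2.64664073e-01,  1.60523102e+00, -3.23765984e-05,
        1.27370926e+00, -3.69077640e-02]), 'joint_velocities': array([-1.63275050e-03,  4.71494921e-04, -3.09455439e-03, -1.75551531e-03,
        1.18214505e-05,  1.41044009e-03]), 'tau': array([-4.28229687e-04, -5.03619790e+01, -3.58070970e+01,  7.30237761e-02,
        2.32760404e-02, -6.57485339e-05]), 'tool_pos': array([0.25871675, 0.62275336, 0.23752524]), 'tcp_rot': array([-0.61442033, -3.08047784,  0.00308483]), 'contact_force': array([-0.73379433,  0.21972285, -0.18699109]), 'moment': array([-0.01265729, -0.01482515,  0.00347031]), 'grasp_force': 0.0, 'gripper_width': 0.08807642189569159}
```

View pics/top0.png

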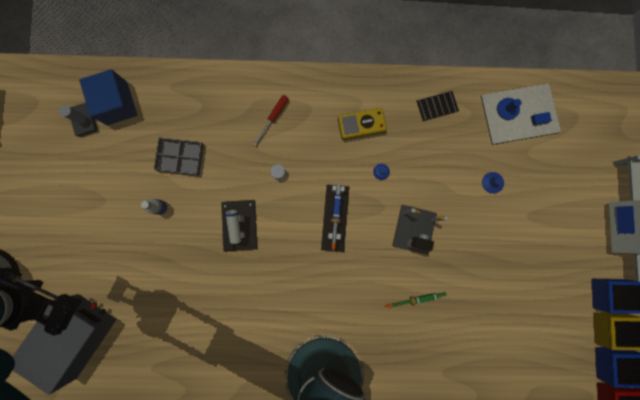

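View pics/side0.png

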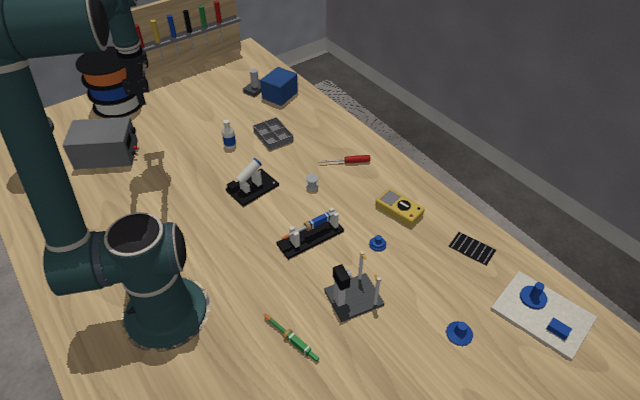

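The gauge's blue grip is at top (337,205) with its tip towards the robot at (333,247). The guide tube is at (235,225), the read stand at (415,230) and the green decoy at (415,300). Next I'll view enlarged crops and take measurements.

```bash
python3 - <<'E'
from h import *
t=np.load('top0.npz'); s=np.load('side0.npz')
a=cv2.resize(t['im'][175:265,210:450],None,fx=3.3,fy=3.3,interpolation=cv2.INTER_CUBIC)
b=cv2.resize(s['im'][150:330,220:400],None,fx=3.3,fy=3.3,interpolation=cv2.INTER_CUBIC)
cv2.imwrite('pics/a.png',a);cv2.imwrite('pics/b.png',b)
for n,d,(r0,r1,c0,c1) in(('top',t,(175,265,210,450)),('side',s,(150,330,215,400))):
    im,W=d['im'],d['W']; hs=cv2.cvtColor(im,cv2.COLOR_BGR2HSV)
    m0=np.zeros(im.shape[:2],bool); m0[r0:r1,c0:c1]=1
    for nm,lo,hi in(('blue',(100,120,50),(125,255,255)),('orange',(3,130,80),(16,255,255)),('yellow',(20,110,80),(33,255,255))):
        m=(cv2.inRange(hs,lo,hi)>0)&m0&(W[...,2]>.035)&(W[...,2]<.2)
        k,L,st,ce=cv2.connectedComponentsWithStats(m.astype(np.uint8))
        for i in range(1,k):
            if st[i,4]>3:
                q=W[L==i]; print(n,nm,ce[i].round(1),st[i,4],np.median(q,0).round(4),q.min(0).round(3),q.max(0).round(3))
E
```

```text
top blue [336.5 206. ] 82 [ 0.4886 -0.0246  0.0716] [ 0.468 -0.032  0.06 ] [ 0.509 -0.017  0.075]
top orange [333.  245.8] 20 [ 0.3749 -0.017   0.0641] [ 0.366 -0.02   0.056] [ 0.383 -0.014  0.07 ]
top yellow [416.7 211.4] 10 [ 0.4743 -0.2402  0.1234] [ 0.473 -0.248  0.121] [ 0.478 -0.236  0.127]
top yellow [441.2 217.6] 20 [ 0.4605 -0.3085  0.1237] [ 0.453 -0.314  0.109] [ 0.464 -0.298  0.129]
top yellow [335.1 220.1] 7 [ 0.4484 -0.0209  0.0716] [ 0.445 -0.029  0.07 ] [ 0.449 -0.015  0.074]
side blue [257.2 160.8] 13 [0.4563 0.2578 0.1095] [0.452 0.249 0.1  ] [0.463 0.272 0.117]
side blue [319.2 220.1] 117 [ 0.4885 -0.0309  0.0682] [ 0.466 -0.036  0.045] [ 0.512 -0.013  0.077]
side blue [310.2 223. ] 5 [ 0.4562 -0.0287  0.0706] [ 0.455 -0.032  0.067] [ 0.459 -0.019  0.077]
side orange [285.4 236.4] 21 [ 0.374  -0.0206  0.064 ] [ 0.361 -0.024  0.056] [ 0.384 -0.018  0.068]
side yellow [381.6 195.1] 10 [ 0.7238 -0.0427  0.0371] [ 0.711 -0.048  0.035] [ 0.744 -0.037  0.041]
side yellow [395.4 204.8] 16 [ 0.7314 -0.0971  0.036 ] [ 0.72  -0.11   0.035] [ 0.747 -0.09   0.038]
side yellow [396.6 211.2] 5 [ 0.7152 -0.1193  0.0361] [ 0.713 -0.126  0.035] [ 0.721 -0.116  0.036]
side yellow [362.7 255.6] 17 [ 0.474  -0.2375  0.1227] [ 0.471 -0.248  0.119] [ 0.48  -0.23   0.128]
side yellow [375.5 275.8] 8 [ 0.4595 -0.3058  0.1226] [ 0.455 -0.31   0.119] [ 0.464 -0.3    0.124]
```

View pics/a.png

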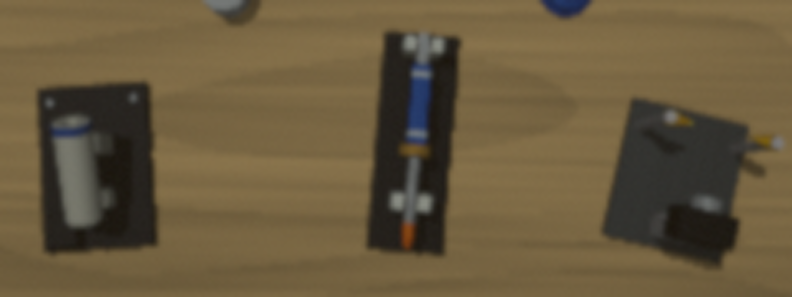

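View pics/b.png

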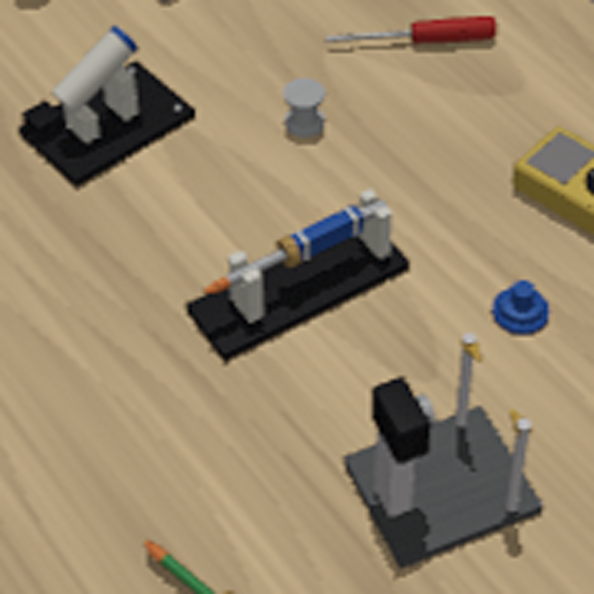

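The crops show the tube mouth facing +x (blue ring at crop a (70,128)), the gauge tip towards the robot at (407,235), and the pointers at (680,118) and (765,143). I'll fit the bases, the tube and the gauge next.

```bash
cat >> h.py <<'E'
from scipy.optimize import least_squares
def fit_tube(W,im,x0=(.456,.255,0.)):
    hs=cv2.cvtColor(im,cv2.COLOR_BGR2HSV)
    d=np.abs(W-np.array([.42,.255,.08]))
    m=(d[...,0]<.1)&(d[...,1]<.05)&(W[...,2]>.03)&(hs[...,2]>70)
    P=W[m]; c,s=np.cos(np.radians(25)),np.sin(np.radians(25))
    def loc(p,P):
        ax=np.array([c*np.cos(p[2]),c*np.sin(p[2]),s]); y=np.array([-np.sin(p[2]),np.cos(p[2]),0]); z=np.cross(ax,y)
        return (P-[p[0],p[1],.1])@np.stack([ax,y,z],1)
    p=np.array(x0)
    for _ in range(8):
        L=loc(p,P); r=np.hypot(L[:,1],L[:,2])
        k=(np.abs(r-.016)<.006)&(L[:,0]<.002)&(L[:,0]>-.092)&(L[:,2]>-.004)
        Q=P[k]
        f=lambda q:np.hypot(*loc(q,Q)[:,1:].T)-.016
        r=least_squares(f,p,loss='soft_l1',f_scale=.0015); p=r.x
    L=loc(p,P); r=np.hypot(L[:,1],L[:,2])
    on=L[np.abs(r-.016)<.004]
    return p,k.sum(),np.std(f(p)),np.percentile(on[:,0],[1,99])
def rect(W,m):
    q=W[m][:,:2].astype(np.float32); return cv2.minAreaRect(q*1000)
E
python3 - <<'E'
from h import *
for n in('top','side'):
    d=np.load(n+'0.npz'); im,W=d['im'],d['W']
    print(n,'tube',*fit_tube(W,im))
    g=im.max(2)
    for nm,c in(('tubebase',(.43,.25)),('cradle',(.45,-.02)),('read',(.43,-.27))):
        m=(abs(W[...,0]-c[0])<.12)&(abs(W[...,1]-c[1])<.08)&(abs(W[...,2]-.012)<.005)&(g<85)
        k,L,st,ce=cv2.connectedComponentsWithStats(m.astype(np.uint8)); i=1+st[1:,4].argmax()
        print(nm,st[i,4],rect(W,L==i))
    hs=cv2.cvtColor(im,cv2.COLOR_BGR2HSV)
    m=(abs(W[...,0]-.45)<.1)&(abs(W[...,1]+.02)<.03)&(W[...,2]>.058)&(W[...,2]<.08)&(hs[...,1]>110)
    q=W[m]; f=np.polyfit(q[:,0],q[:,1],1); print('gauge yaw',np.degrees(f[0]),'y at .49',np.polyval(f,.49),q[:,0].min(),q[:,0].max())
E
```

```text
top tube [0.46520265 0.26850416 0.0905907 ] 324 0.0016507327104136854 [-0.08923459 -0.00128413]
tubebase 1117 ((429.1250305175781, 264.972900390625), (150.02308654785156, 100.32880401611328), 5.172561168670654)
cradle 1105 ((457.6581115722656, -22.75082778930664), (69.93446350097656, 199.25628662109375), 86.37628173828125)
read 1202 ((428.71356201171875, -263.78741455078125), (110.96542358398438, 129.38189697265625), 77.19463348388672)
gauge yaw -3.628502076385952 y at .49 -0.02456997471821409 0.3634269820966708 0.5205051011272901
side tube [0.46537099 0.2684386  0.08943782] 259 0.0023512196287572623 [-0.0910013  -0.00329973]
tubebase 615 ((429.17059326171875, 260.80059814453125), (151.74874877929688, 101.85492706298828), 5.79085636138916)
cradle 862 ((456.51336669921875, -26.929885864257812), (71.49864196777344, 201.5578155517578), 85.0044174194336)
read 1142 ((426.5971984863281, -266.441162109375), (110.571044921875, 131.41847229003906), 78.39058685302734)
gauge yaw -3.6345385714572203 y at .49 -0.028935488060119363 0.3610045464385157 0.5234640842307977
```

```bash
cat >> h.py <<'E'
F=np.diag([-1.,1,-1])
def tool(yaw,pitch=0):  # gauge orientation -> tool rotvec
    return (R.from_euler('z',yaw)*R.from_euler('y',-pitch)*R.from_matrix(F)).as_rotvec()
def pose(pt,yaw,pitch=0,along=0.,rise=0.):
    """TCP position, rotvec putting the gauge point `along` its x (e.g. -.125 tip) at pt, raised by `rise`"""
    Rg=(R.from_euler('z',yaw)*R.from_euler('y',-pitch)).as_matrix()
    return np.array(pt)+Rg@np.array([-along,0,-.019+rise]), tool(yaw,pitch)
E
python3 - <<'E'
from h import *
a=np.radians
G=([.4885,-.0255,.06],a(-3.63)); T=([.4653,.2685,.1],a(5.17),a(25)); Q=([.4673,-.273,.12],a(-12.5))
for nm,p in(('grasp',pose(*G)),('up',pose(*G,rise=.15)),('pre',pose(*T,along=-.17)),('in',pose(*T,along=-.045)),('read',pose(*Q,along=-.125)),('readpre',pose(*Q,along=-.225))):
    print(nm,p[0].round(3),inverse_kinematics(*p))
manip.move_pose(*pose(*G,rise=.12)); print(manip.state()['clock'])
manip.set_gripper(.06)
manip.move_linear(pose(*G)[0],rate=.1)
manip.set_gripper(0,40)
s=manip.state(); print(s['clock'],s['gripper_width'],s['grasp_force'],s['tool_pos'],s['contact_force'],s['moment'])
for n in('top','side'):
    im,W,c=snap(n,n+'1.png')
E
```

```text
grasp [ 0.488 -0.026  0.041] [-1.03078345e-01  1.31405338e-01  2.16817327e+00 -4.44089210e-16
  8.42014042e-01 -1.61051922e+00]
up [ 0.488 -0.026  0.191] [-1.03078345e-01 -5.48459574e-02  2.04487527e+00 -4.44089210e-16
  1.15156334e+00 -1.61051922e+00]
pre [0.627 0.283 0.155] [ 0.46453479  0.1382886   1.9799263  -0.26510768  0.63073206 -1.01292728]
in [0.514 0.273 0.102] [ 0.55652304  0.0191138   2.22352595 -0.38095641  0.53636177 -0.81127075]
read [ 0.589 -0.3    0.101] [-0.5085933   0.34980314  1.7593747   0.          1.03241481 -1.86122347]
readpre [ 0.687 -0.322  0.101] [-0.4707898   0.51675985  1.52007155  0.          1.10476125 -1.82341997]
2.5583
5.2333 0.015973725609418225 39.99296676367521 [ 0.48846832 -0.02548961  0.04097864] [-0.10122796  0.37805174 -0.21063042] [ 0.00780102  0.03491094 -0.0287713 ]
```

```bash
cat >> h.py <<'E'
def fit_line(im,W,a,b,near=.012):
    """median-ish check of the held gauge: rod+tip points in segment a->b (expected axis), returns offsets in frame"""
    a,b=np.array(a),np.array(b); x=(b-a)/np.linalg.norm(b-a); y=np.cross([0,0,1],x); y/=np.linalg.norm(y); z=np.cross(x,y)
    L=(W-a)@np.stack([x,y,z],1)
    m=(L[...,0]>-.01)&(L[...,0]<np.linalg.norm(b-a))&(np.abs(L[...,1])<near)&(np.abs(L[...,2])<near)
    return L[m],m
E
python3 - <<'E'
from h import *
a=np.radians
G=([.4885,-.0255,.06],a(-3.63)); T=([.4653,.2685,.1],a(5.17),a(25))
manip.move_linear(pose(*G,rise=.13)[0],rate=.15)
s=manip.state(); print(s['clock'],s['gripper_width'],s['grasp_force'],s['contact_force'],s['moment'])
manip.move_pose(*pose(*T,along=-.25)); 
manip.move_linear(pose(*T,along=-.155)[0],rate=.15)
s=manip.state(); print(s['clock'],s['tool_pos'],pose(*T,along=-.155)[0],s['gripper_width'])
ax=R.from_euler('z',T[1])*R.from_euler('y',-T[2])
for n in('top','side'):
    im,W,c=snap(n); np.savez(n+'2.npz',im=im,W=W)
    print(n,'tube',*fit_tube(W,im))
    tip=np.array(T[0])+ax.apply([.03,0,0]); col=np.array(T[0])+ax.apply([.105,0,0])
    L,m=fit_line(im,W,tip,col)
    f=np.polyfit(L[:,0],L[:,1],1); h=np.polyfit(L[:,0],L[:,2],1); print(len(L),'y',f,np.median(L[:,1]),'z',h,np.median(L[:,2]),'x',L[:,0].min())
    hs=cv2.cvtColor(im,cv2.COLOR_BGR2HSV); mo=m&(cv2.inRange(hs,(2,120,60),(17,255,255))>0); q=(W[mo]-tip)@ax.as_matrix(); print('orange',mo.sum(),q.mean(0),q.min(0),q.max(0))
t,s=[np.load(n+'2.npz')['im'] for n in('top','side')]
cv2.imwrite('pics/c.png',np.hstack([cv2.resize(t[150:270,210:330],(400,400)),cv2.resize(s[90:210,210:330],(400,400))]))
E
```

```text
6.35 0.01550910227239366 39.99353287741542 [ 0.41847451  0.05056317 -1.70227122] [ 0.05653389  0.0553624  -0.00738224]
8.5333 [0.61435311 0.28193214 0.14952893] [0.61320328 0.28188217 0.14828598] 0.015878826333923977
top tube [0.46530392 0.26838781 0.08409188] 323 0.00169559659238552 [-0.08982923 -0.00147328]
68 y [-0.00559659 -0.00013649] -0.0006382881317928149 z [0.01348619 0.00370573] 0.0036697632664463983 x 0.003644396941365931
orange 24 [ 0.01382723 -0.0002499   0.00385465] [ 0.0036444  -0.0041882  -0.00194415] [0.02209928 0.00514863 0.008279  ]
side tube [0.46559544 0.26773726 0.07632729] 260 0.002422834594527849 [-0.09100683 -0.00334549]
69 y [-0.00423221 -0.00153759] -0.0020491939101528254 z [0.01290989 0.00325854] 0.0037753254497426467 x 0.002254650833264364
orange 17 [ 0.01357196 -0.00227406  0.00407528] [ 0.00385098 -0.00660371 -0.00205163] [0.02288747 0.00150198 0.00931584]
```

View pics/c.png

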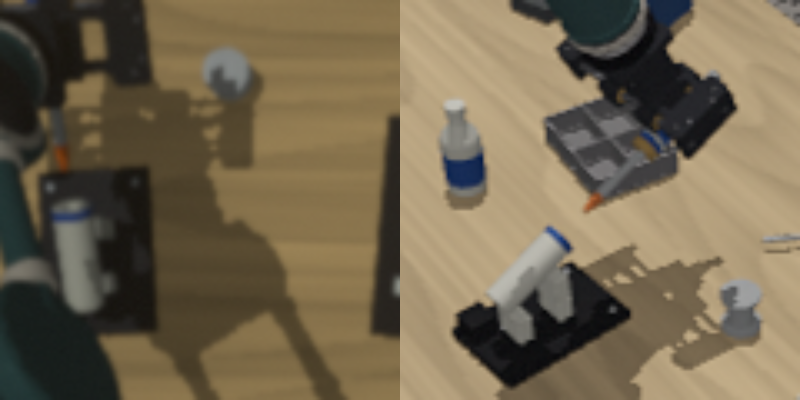

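The side view shows the orange tip at (592,203), in line with the bore, whose ring is at (558,240). The offsets agree within about 1 mm, so I'll insert in monitored steps.

```bash
cat > ins.py <<'E'
from h import *
a=np.radians
T=([.4653,.2685,.1],a(5.17),a(25))
ax=(R.from_euler('z',T[1])*R.from_euler('y',-T[2])).as_matrix()
f0=manip.state()['contact_force']
off=np.zeros(3)
for d in [.140,.130,.122,.115,.108,.10,.092,.084,.076,.068,.06,.054,.050,.048,.047,.046,.045,.044,.043,.042]:
    p,r=pose(T[0],T[1],T[2],along=-d)
    manip.move_linear(p+ax@off,rate=.05); manip.dwell(.05)
    s=manip.state(); F_=ax.T@(s['contact_force']-f0); M=ax.T@s['moment']
    e=ax.T@(s['tool_pos']-p)
    print(round(s['clock'],2),d,'F',F_.round(1),'M',M.round(2),'err',(e*1e3).round(1),'off',(off*1e3).round(1))
    if d>.05 and F_[0]>12: print('blocked'); break
    if d<=.05 and F_[0]>8: print('collar?'); break
    off[1:]+=np.clip(F_[1:]*.0001,-.0005,.0005)*(np.abs(F_[1:])>1.5)
np.save('off.npy',off)
for n in('top','side'):
    im,W,c=snap(n); np.savez(n+'3.npz',im=im,W=W)
t,s=[np.load(n+'3.npz')['im'] for n in('top','side')]
cv2.imwrite('pics/d.png',np.hstack([cv2.resize(t[150:270,210:330],(400,400)),cv2.resize(s[90:210,210:330],(400,400))]))
E
python3 ins.py
```

```text
9.13 0.14 F [ 1.1  0.9 -0. ] M [0.05 0.24 0.01] err [-0.2  0.1 -0. ] off [0. 0. 0.]
9.53 0.13 F [ 0.4 -0.3  0.1] M [ 0.06  0.25 -0.01] err [-0.2  0.   0. ] off [0. 0. 0.]
9.89 0.122 F [ 1.   0.  -0.5] M [ 0.07  0.23 -0.01] err [-0.3  0.  -0. ] off [0. 0. 0.]
10.23 0.115 F [0.4 0.8 0.8] M [0.04 0.27 0.  ] err [-0.3  0.  -0.1] off [0. 0. 0.]
10.57 0.108 F [0.7 0.3 0.4] M [ 0.03  0.25 -0.05] err [-0.3 -0.  -0. ] off [0. 0. 0.]
10.93 0.1 F [0.8 0.4 0.5] M [ 0.07  0.22 -0.01] err [-0.3 -0.  -0.1] off [0. 0. 0.]
11.29 0.092 F [ 0.7  0.8 -0.4] M [ 0.06  0.26 -0.07] err [-0.3  0.  -0. ] off [0. 0. 0.]
11.65 0.084 F [-0.   0.6  0. ] M [0.02 0.19 0.02] err [-0.3 -0.  -0. ] off [0. 0. 0.]
12.01 0.076 F [ 0.5 -0.4  0.5] M [-0.01  0.25  0.  ] err [-0.3 -0.  -0. ] off [0. 0. 0.]
12.37 0.068 F [ 0.6 -0.1  0.3] M [ 0.06  0.24 -0.01] err [-0.3 -0.  -0. ] off [0. 0. 0.]
12.72 0.06 F [ 0.7 -0.1  0.2] M [0.06 0.3  0.03] err [-0.3 -0.  -0. ] off [0. 0. 0.]
13.04 0.054 F [0.3 0.3 0.1] M [-0.    0.25 -0.01] err [-0.3 -0.  -0.1] off [0. 0. 0.]
13.34 0.05 F [ 0.5 -0.8  0.9] M [-0.04  0.32 -0.04] err [-0.1 -0.  -0. ] off [0. 0. 0.]
13.64 0.048 F [ 1.7  0.  -0.3] M [ 0.    0.24 -0.01] err [-0. -0.  0.] off [0. 0. 0.]
13.94 0.047 F [ 0.2 -0.2  1.3] M [ 0.01  0.22 -0.05] err [ 0. -0.  0.] off [0. 0. 0.]
14.24 0.046 F [-0.6  0.1  0. ] M [-0.01  0.26  0.02] err [-0.1 -0.  -0. ] off [0. 0. 0.]
14.54 0.045 F [ 0.9 -0.9  0.5] M [ 0.02  0.27 -0.02] err [-0.1 -0.  -0. ] off [0. 0. 0.]
14.84 0.044 F [ 1.3  0.9 -0. ] M [ 0.06  0.2  -0.  ] err [0.1 0.1 0.1] off [0. 0. 0.]
15.14 0.043 F [ 5.3 -0.1 -2.6] M [-0.09 -0.47 -0.04] err [1.2 0.2 0.3] off [0. 0. 0.]
15.44 0.042 F [ 6.6 -1.5 -3. ] M [-0.21 -0.74  0.05] err [2.2 0.3 0.3] off [ 0.   0.  -0.3]
```

```bash
python3 - <<'E'
from h import *
a=np.radians
T=([.4653,.2685,.1],a(5.17),a(25)); ax=(R.from_euler('z',T[1])*R.from_euler('y',-T[2])).as_matrix()
for d in(.041,.040,.039):
    p,r=pose(T[0],T[1],T[2],along=-d); manip.move_linear(p,rate=.05); manip.dwell(.1)
    s=manip.state(); print(s['clock'],(ax.T@s['contact_force']).round(1),(ax.T@s['moment']).round(2),(1e3*ax.T@(s['tool_pos']-pose(*T,along=-.045)[0])).round(2),s['gripper_width'])
t,s=snap('top')[0],snap('side')[0]
cv2.imwrite('pics/e.png',np.hstack([cv2.resize(t[170:270,210:310],(400,400),interpolation=2),cv2.resize(s[110:210,210:310],(400,400),interpolation=2)]))
E
```

```text
15.8917 [ 7.7 -2.6 -5.3] [-0.27 -1.1   0.08] [-0.76  0.57  0.77] 0.01562875467305011
16.2417 [11.  -3.6 -7.3] [-0.4  -1.51  0.11] [-0.73  0.66  0.97] 0.015538122786771089
16.5917 [13.4 -3.8 -8.4] [-0.6  -1.9   0.13] [-0.67  0.76  1.18] 0.015550519022589047
```

View pics/e.png

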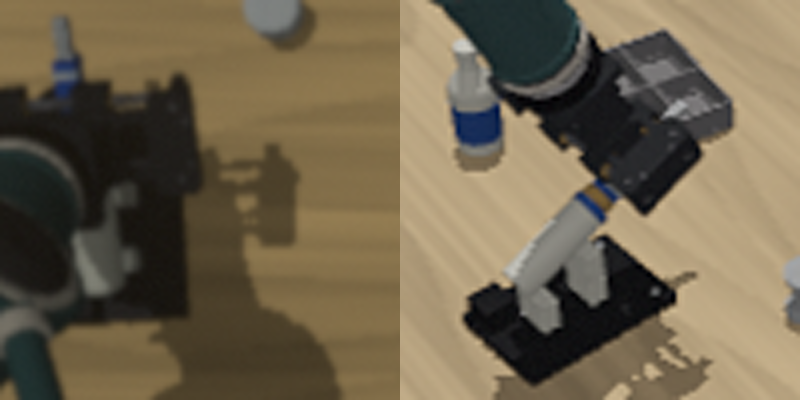

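Side view: the brass collar at (598,195) sits against the blue ring at (592,207), and the force rises with no further advance, so the gauge is fully inserted. Withdrawing it and going to the read approach.

```bash
cat >> h.py <<'E'
def look(Q,dist,tag):
    """held gauge in the read frame: orange/rod offsets vs expectation, and pointer midpoint"""
    A=R.from_euler('z',Q[1]).as_matrix()
    for n in('top','side'):
        im,W,c=snap(n); np.savez(n+tag+'.npz',im=im,W=W)
        L=(W-np.array(Q[0]))@A; hs=cv2.cvtColor(im,cv2.COLOR_BGR2HSV)
        m=(L[...,0]>dist-.015)&(L[...,0]<dist+.078)&(abs(L[...,1])<.015)&(abs(L[...,2])<.015)
        q=L[m]; o=L[m&(cv2.inRange(hs,(2,120,60),(17,255,255))>0)&(L[...,0]<dist+.04)]
        print(n,'rod',len(q),'y',np.polyfit(q[:,0]-dist,q[:,1],1).round(4),'z',np.polyfit(q[:,0]-dist,q[:,2],1).round(4),'xmin',q[:,0].min().round(4))
        if len(o): print('  orange',len(o),o.mean(0).round(4),o.min(0).round(4),o.max(0).round(4))
        ye=cv2.inRange(hs,(19,100,70),(34,255,255))>0
        for sgn in(1,-1):
            y=L[ye&(abs(L[...,0])<.02)&(L[...,1]*sgn>.01)&(L[...,1]*sgn<.06)&(abs(L[...,2])<.02)]
            if len(y): print('  ptr',sgn,len(y),y.mean(0).round(4),'inner',(sgn*np.percentile(sgn*y[:,1],5)).round(4))
E
python3 - <<'E'
from h import *
a=np.radians
T=([.4653,.2685,.1],a(5.17),a(25)); Q=([.4673,-.273,.12],a(-12.5))
manip.move_linear(pose(*T,along=-.046)[0],rate=.05)
manip.move_linear(pose(*T,along=-.27)[0],rate=.12)
s=manip.state(); print(s['clock'],s['gripper_width'],s['contact_force'],s['moment'])
p,r=pose(*Q,along=-.215,rise=.05)
manip.move_pose(p,r)
manip.move_linear(pose(*Q,along=-.195)[0],rate=.1); manip.dwell(.2)
s=manip.state(); print(s['clock'],s['tool_pos']-pose(*Q,along=-.195)[0],s['gripper_width'])
look(Q,.07,'4')
t,s=[np.load(n+'4.npz')['im'] for n in('top','side')]
cv2.imwrite('pics/f.png',np.hstack([cv2.resize(t[160:260,380:480],(400,400),interpolation=2),cv2.resize(s[210:310,320:420],(400,400),interpolation=2)]))
E
```

```text
19.0 0.015869194175430666 [ 0.05437668  0.28834245 -1.07912519] [ 0.03165782  0.2774728  -0.01591713]
22.0833 [ 0.00089166 -0.00044655  0.00118885] 0.015301367112379166
top rod 101 y [-0.002   0.0014] z [0.0088 0.0043] xmin 0.0718
  orange 28 [0.0822 0.0012 0.0041] [ 0.0718 -0.0046 -0.0014] [0.0929 0.006  0.0089]
  ptr 1 12 [-0.0002  0.0345  0.0047] inner 0.0279
side rod 108 y [-0.0114 -0.0014] z [-0.0005  0.003 ] xmin 0.0693
  orange 25 [ 0.0831 -0.0016  0.0034] [ 0.0695 -0.0045 -0.0008] [0.0923 0.004  0.0075]
  ptr 1 18 [-0.0005  0.0358  0.0022] inner 0.0265
  ptr -1 10 [-0.0016 -0.0364  0.003 ] inner -0.0295
```

View pics/f.png

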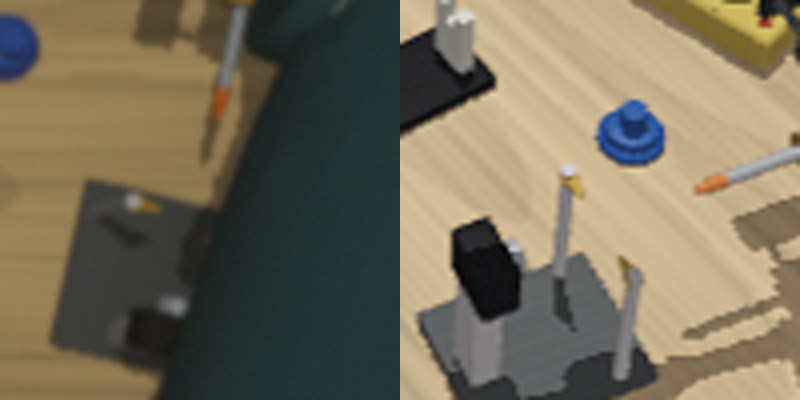

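Top view: tip at (217,115), heading between the pointers. Side view: tip at (700,188), pointers at (572,185) and (628,268), rod level. I'll make a small correction and go in.

```bash
python3 - <<'E'
from h import *
a=np.radians
A=R.from_euler('z',a(-12.1)).as_matrix()
c=np.array([.4673,-.273,.12])+A@[-.0005,-.0008,0]; Q=(c,a(-12.1)); print(c)
p,r=pose(*Q,along=-.175); manip.move_linear(p,rate=.08,rot=r)
p,r=pose(*Q,along=-.125); manip.move_linear(p,rate=.05); manip.dwell(.6)
s=manip.state(); e=s['tool_pos']-p; print(s['clock'],e,(R.from_rotvec(r).inv()*R.from_rotvec(s['tcp_rot'])).as_rotvec(),s['contact_force'],s['gripper_width'])
look(Q,0,'5')
t,s=[np.load(n+'5.npz')['im'] for n in('top','side')]
cv2.imwrite('pics/g.png',np.hstack([cv2.resize(t[180:260,390:470],(400,400),interpolation=2),cv2.resize(s[230:310,330:410],(400,400),interpolation=2)]))
E
```

```text
[ 0.46664341 -0.27367742  0.12      ]
24.3417 [ 2.57895628e-05  1.24212061e-05 -1.29218219e-05] [ 8.56834151e-06 -1.79802667e-05 -3.36539022e-05] [-0.02710706  0.02914583 -1.9413372 ] 0.01545864772120063
top rod 100 y [0.0053 0.0015] z [0.0082 0.0035] xmin -0.0007
  orange 28 [0.0114 0.0012 0.0035] [-0.0007 -0.0038 -0.0015] [0.0207 0.006  0.0084]
  ptr 1 11 [0.001  0.0344 0.0032] inner 0.0284
side rod 115 y [-0.0191 -0.0012] z [0.0033 0.0027] xmin -0.0022
  orange 27 [ 0.0107 -0.0019  0.0026] [-0.0007 -0.0082 -0.0024] [0.0214 0.0034 0.0072]
  ptr 1 18 [0.0001 0.0364 0.0026] inner 0.0281
  ptr -1 10 [-0.0024 -0.0376  0.0044] inner -0.0324
```

View pics/g.png

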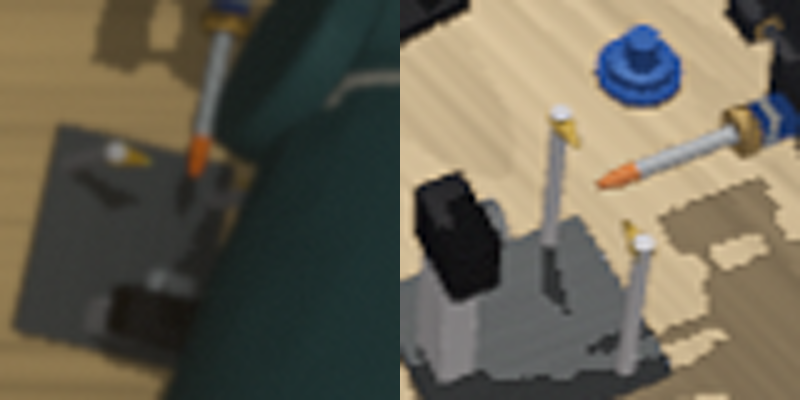

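Side view: the tip at (598,184) coincides with the midpoint of the pointer tips (575,142) and (628,225). The rod is level and the arm steady, so I'm handing in.

```bash
python3 -c "
from cell import order,manip
print(order.close_job(), manip.state()['clock'])"
```

```text
the job is handed in; nothing more can be done
the job is handed in; nothing more can be done
```

The gauge went fully into the tube until its collar stopped at the mouth, was drawn right out, and was handed in held steady at the reading point (about 24 s on the clock), with the tip within about 1 mm of the midpoint by camera; the verdict was not shown.

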